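Load a reagent cartridge under the dock's leaf spring

TASK

Load the white reagent cartridge into the grey dock: with the fingertips press it down hard on its sprung bed, just behind its blue thumb ridge, and keep it pressed down while you slide it under the steel bridge and the leaf spring until it is fully home against the end stop. Then let go, so that it stays clamped under the bridge. Only press and push the cartridge, never lift it out of the dock, and leave the petri dish, the sample tube and the brown bottle as they stand.

Things in the scene. Friction and masses are not known exactly. Their poses are not given: they have to be found in the camera images.
- dock: Grey cartridge dock fixed to the worktop, 260 (x) x 104 (y) mm. Origin: centre of its underside, on the worktop; +x is the loading direction, z up. Two guide walls along x, inner faces at y = +-33.5 mm, tops at z = 35 mm. A steel bridge crosses it from x = 45 to 60 mm, underside at z = 33 mm, top at z = 43 mm. The end stop's face is at x = 120 mm, its top at z = 42 mm.
- cartridge: White flat cartridge, 130 (x) x 64 (y) x 14 (z) mm, loose, about 120 g, lying lengthwise on the sprung bed between the dock's guide walls, its axes along the dock's. Origin: centre of its underside. A blue thumb ridge crosses its top, x = -37 to -29 mm, 52 mm long in y, 5.5 mm high. At the start its top is at dock z = 37 mm, 4 mm too high to pass under the bridge.
- thumb_pad (a point): Centre of the cartridge's ribbed thumb pad, on its top surface behind the ridge (cartridge x = -51 mm, z = 14 mm); the pad is flat, from x = -65 mm (rear edge) to -37 mm (ridge), 64 mm wide.
- home (a point): Point in the dock (dock x = 55, y = 0, z = 19 mm) where the cartridge's origin lies when it is fully home (nose at the end stop) and clamped under the bridge; the ridge is then still 19 mm short of the bridge. It fits sideways with 1.5 mm of play each side.
- bed (a joint): Sprung steel bed under the cartridge, sliding straight down in the dock; m, 0 = up, 0.009 = fully down. Its spring pushes up with 7 N when up and 13 N when fully down. More than 4 mm down lets the cartridge under the bridge; let go with the cartridge underneath, the bed rises until the cartridge is clamped against the bridge at about 0.004.
- leaf (a joint): Brass leaf spring of three tongues behind the bridge, trailing 37 mm along dock +x and down to a tip at about dock x = 95 mm, z = 29 mm; rad, 0 = resting, grows as the cartridge passes below and lifts it (about 0.1 with the cartridge home and clamped). It presses with 1 to 3 N.
- petri_dish: Bystander: shallow clear petri dish with beige filling, 56 mm across, 15 mm high, beside the dock; origin centre of underside.
- cryo_tube: Bystander: sample tube with blue cap, 12 mm across, 41 mm high, standing beside the dock; origin centre of underside.
- lysis_bottle: Bystander: brown bottle with black cap, 44 mm across, 88 mm high; origin centre of underside.
Things that resemble listed ones, but are neither listed nor needed, are in the scene too. What is meant by the cartridge is not green, and is the larger of those in its own colour.

How it is judged:
By the outcome, as a careful person would: the job done as asked, in the order asked, and still so for the second after the job is handed in, with the robot touching nothing.
It also fails if it takes over 38 s, if anything falls off the work surface, if the arm or the gripper's body presses on something with over 40 N, if the wrist force passes 120 N, or if a joint passes its speed limit or range.

ROBOT

A 6-joint arm with a two-finger parallel gripper is mounted at the origin on a cart in front of the work surface, level with it; the furniture and walls round the work are solid. World frame = base frame: x ahead of the robot, y to its left, z up, the work surface at z = 0. Lengths are in m, angles in rad, forces in N, time in s.
With the tool pointing down it reaches from about 0.225 to 0.725 m from the base axis. Payload 3.1 kg.
Tool frame: the origin (TCP) lies midway between the tips of the shut fingers; the grasp point (between the pads) lies 19 mm behind it (arm.pinch_z is the distance from the TCP to the grasp point, in m); z points along the fingers, y is the line along which they close (so a half turn about z gives the same grasp; the last joint's range is limited). The gripper opens to 85 mm and grips with 20 to 120 N. Pads are 22 mm wide; open, the fingers measure 114 mm over their backs; the gripper's body (76 mm by 85 mm) begins 54 mm behind the grasp point. The pads swing forward as they close: fully open they stand 13 mm farther back than shut.
Start: joints at [1.211, 0.048, 0.099, 1.622, 0, 1.443], TCP at [0.121, 0.511, 0.231] pointing down, gripper open.
Joint ranges: [-2.91, 2.91], [-0.99, 1.94], [-1.21, 1.42], [-2.12, 2.29], [-1.49, 1.47], [-3.14, 3.14]. Speed limits (rad/s): [2.79, 2.79, 3.14, 3.14, 3.14, 3.14].

INTERFACE

Orientations are given as a rotation vector (axis times angle).
In Python, from workcell import telemetry, cams, order, arm gives the robot as it stands.
- The arm moves only by the tool drive_tool, never from a script. Its argument "motion" is one flat list of numbers, 6 for each row, row after row: the shift along the tool's x, y, z in cm, then the turn, a rotation vector about the tool's x, y, z in rad. In form: [dx, dy, dz, wx, wy, wz, dx, dy, dz, wx, wy, wz, ...]. A call has exactly 8 rows; each row shifts and turns the commanded pose from where the row before left it, along the tool's axes as they then stand; what a row does not reach is not made up. A row lasts 1/10 s, in which the tool goes at most 50 mm and 8.59 degrees, less where a joint would pass 70% of its speed; a pose out of reach is approached as far as the arm can. A call with a gripper value outside its range is refused whole. "hand" is the closure in counts, from 0 (fully open) to 255 (shut), set as the call begins (left out, the last holds). The fingers move at their own pace and stop on an object; the grip force is fixed at half the most. Time passes only in rows, so rows that do not move let the fingers close, or fill a call up. It gives the time, the measured TCP pose, the force, the opening and the grip force at its end, in the units of the state.
- telemetry.observe(): the state, without advancing time (a new reading comes with each control period).
- cams.get_image(name): name is "scene" or "top" or "wrist"; returns a dict with "frame" (480x640x3 uint8, blue, green, red), "vfov" (degrees; the focal length in pixels is half the picture's height over the tangent of half this angle, whatever the lens; pixels are square), "cx", "cy" (the principal point, pixels), "distortion" ([k1, k2, p1, p2, k3] as OpenCV has them; the pictures are not rectified), "pose" (4x4, takes a point from camera to world coordinates). Camera axes: x right, y down, z forward; pixel columns grow to the right and rows downward; lengths in m; the calibration is good to about 2 mm. A picture is of the moment at which its call begins. There is no depth.
- order.sign_off(): hands the job in; it is judged then, once.
Trained networks look in a picture, given as the dict that the camera call returned (one of the last four; its "shot" number tells which), for a name from the list of things; names that differ only in an ending like _2 or _b are one class to them, and where a whole thing is asked for, a point or a joint stands for the part that bears it (a point fixed in the world has none). Each returns a list of dicts, best first, with "p" (0 to 1); they miss things now and then, are a little off and sometimes report something else, mostly with a low value. They report only what shows in the picture. A call takes as long as a camera call. They do not tell look-alikes from the thing itself.
- cams.cut_out(picture, label): "region" (480x640 bool, what is visible of it) and "uv" ([column, row] in pixels, amid what is visible of it).
The state is a dict: "t": time; "joint_pos": joint angles; "qvel": joint speeds; "joint_torque": joint torques, N m; "tool_pos": TCP position; "eef_rot": TCP orientation; "force": force on the tool from outside, world axes, zero at the start; "torque": the same for the moment, N m; "opening": opening from 0.0 (shut) to 1.0 (fully open); "gripper_force": force on a finger pad.
Only numpy, scipy, OpenCV 4.12 (cv2) and the standard library are available. Lean on these libraries where they do the work, as an engineer would, in place of code of your own. Each camera call takes 0.05 s, during which the arm holds its last target. There are 200 camera calls.

## Working session

There is one attempt and no reset: what is moved stays moved. The work goes in short steps, Python scripts to look and compute and a tool call to move; the robot and the scene stay as the last step left them, time stands still between calls to the robot, and variables do not carry over. Pictures are saved under pics/ and viewed, at most 10 in all, crops included, and the job is handed in when it is done.

Besides the shell and the picture viewer there is one more tool, called as name(argument=value, ...), one argument or row to a line, values as JSON. drive_tool: Moves the arm, as the interface text tells. Its arguments: {"type":"object","properties":{"motion":{"type":"array","items":{"type":"number"}},"hand":{"type":"number"}},"required":["motion"]}

```bash
mkdir -p pics; ls; python3 - <<'E'
from workcell import telemetry, cams
import cv2
s=telemetry.observe(); print({k:(s[k]) for k in ('t','tool_pos','eef_rot','force','opening')})
for n in ('scene','top'):
    p=cams.get_image(n); cv2.imwrite(f'pics/{n}0.png',p['frame'])
    print(n,p['vfov'],p['cx'],p['cy'],p['distortion'],p['pose'].tolist() if hasattr(p['pose'],'tolist') else p['pose'])
    for l in ('cartridge','dock','bed','leaf','petri_dish','cryo_tube','lysis_bottle'):
        print(l,[(round(d['p'],2),[round(float(x)) for x in d['uv']],int(d['region'].sum())) for d in cams.cut_out(p,l)])
E
```

```text
pics
{'t': 0.0, 'tool_pos': array([0.12037622, 0.51038698, 0.23010879]), 'eef_rot': array([-0.36319353, -3.1199494 ,  0.00355613]), 'force': array([-0.05402583, -0.53525891, -0.01748553]), 'opening': 1.0017717063030418}
scene 50.22379547038859 318.559897149835 235.3241433310718 [-0.03248488  0.          0.          0.          0.        ] [[-0.8999651577076376, -0.15587140033320557, 0.4071447180922682, 0.2150540862371555], [-0.43554869622280395, 0.36211103027191, -0.8241194907135927, 0.9528766761378251], [-0.018974934278741713, -0.919010178569085, -0.39377689565988505, 0.3948590059854655], [0.0, 0.0, 0.0, 1.0]]
cartridge [(0.71, [228, 336], 1456), (0.65, [339, 243], 1200), (0.59, [330, 320], 1596)]
dock [(0.96, [291, 252], 4521)]
bed [(0.57, [291, 242], 320)]
leaf [(0.68, [266, 238], 143)]
petri_dish [(0.64, [252, 281], 743), (0.47, [342, 242], 1302)]
cryo_tube [(0.43, [300, 268], 143), (0.33, [251, 284], 749)]
lysis_bottle [(0.64, [405, 206], 874)]
top 50.11772809103883 315.1676079861907 235.69177510723355 [-0.00753413  0.          0.          0.          0.        ] [[-0.018866184653480535, -0.9937517542793332, 0.11000689952620579, 0.4922237963543623], [-0.999530521804975, 0.01608951782673218, -0.026074190234362568, 0.2429741698322109], [0.024141314315820443, -0.11044717417322741, -0.9935887573137359, 1.053800699462641], [0.0, 0.0, 0.0, 1.0]]
cartridge [(0.95, [230, 300], 1085), (0.84, [319, 263], 2104), (0.6, [181, 248], 1005)]
dock [(0.95, [307, 221], 4514), (0.55, [308, 201], 363)]
bed [(0.71, [309, 221], 1174)]
leaf [(0.55, [309, 202], 319)]
petri_dish [(0.83, [246, 225], 607)]
cryo_tube [(0.65, [304, 221], 4400)]
lysis_bottle [(0.59, [422, 290], 538), (0.4, [246, 225], 593)]
```

```bash
python3 - <<'E'
import cv2
a=cv2.imread('pics/top0.png')[130:340,150:450]; cv2.imwrite('pics/topc.png',cv2.resize(a,(780,546),interpolation=cv2.INTER_CUBIC))
a=cv2.imread('pics/scene0.png')[160:370,180:460]; cv2.imwrite('pics/scenec.png',cv2.resize(a,(784,588),interpolation=cv2.INTER_CUBIC))
E
```

```text
(no output)
```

View pics/topc.png

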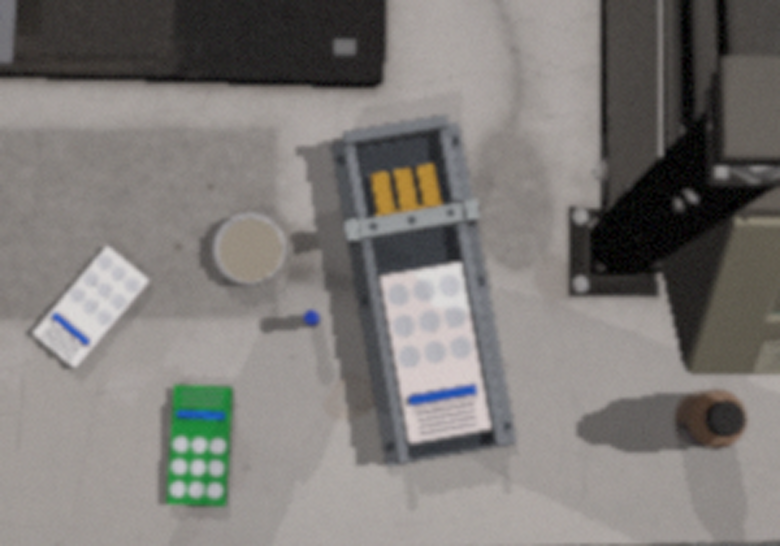

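View pics/scenec.png

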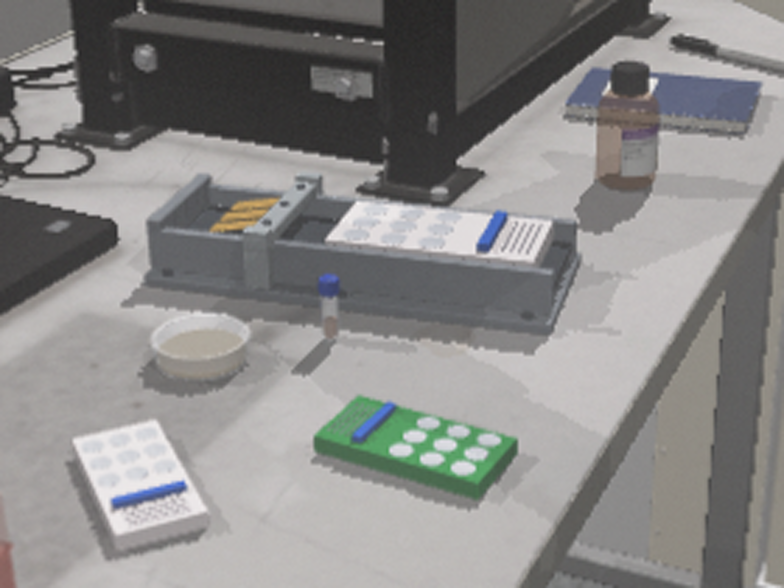

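The top crop shows the dock running up and slightly left. The large white cartridge is in it, with corners at about (381,277), (462,262), (492,434) and (408,444) and its ridge near (442,394). The bridge is at about (412,219). The scene crop agrees: the small white and the green cartridges are look-alikes lying outside the dock.

```bash
cat > h.py <<'E'
import numpy as np, cv2
from workcell import telemetry, cams
def K(p):
    f=240/np.tan(np.radians(p['vfov'])/2); return np.array([[f,0,p['cx']],[0,f,p['cy']],[0,0,1.]])
def unp(p,uv,z):
    u=cv2.undistortPoints(np.float64(uv).reshape(-1,1,2),K(p),np.float64(p['distortion'])).reshape(-1,2)
    T=np.array(p['pose']); d=np.c_[u,np.ones(len(u))]@T[:3,:3].T; o=T[:3,3]
    return (o+d*((z-o[2])/d[:,2])[:,None])
def proj(p,X):
    T=np.linalg.inv(np.array(p['pose'])); X=np.atleast_2d(X)@T[:3,:3].T+T[:3,3]
    return cv2.projectPoints(X,np.zeros(3),np.zeros(3),K(p),np.float64(p['distortion']))[0].reshape(-1,2)
E
python3 - <<'E'
from h import *
p=cams.get_image('top')
c=unp(p,np.array([(381,277),(462,262),(492,434),(408,444)])/2.6+[150,130],.037)
print('manual',c.round(4).tolist(), [round(float(np.linalg.norm(c[i]-c[i-1])),4) for i in range(4)])
def rect(m,z):
    k=max(cv2.findContours(m.astype(np.uint8),0,2)[0],key=len)
    w=unp(p,k.reshape(-1,2),z)[:,:2]; r=cv2.minAreaRect((w*1000).astype(np.float32)); return r
for l in ('cartridge','dock'):
    for d in cams.cut_out(p,l): print(l,round(d['p'],2),rect(d['region'],.037 if l=='cartridge' else .03))
b=p['frame'].astype(int); m=(b[...,0]-b[...,2]>60); m[:270]=0;m[290:]=0;m[:,:300]=0;m[:,340:]=0
print('ridge',m.sum(),rect(m,.0425))
for uv,z in (((246,225),.015),((270,252),.041),((429,291),.088)): print(unp(p,[uv],z).round(3))
# dock bottom/top marks: bridge ends (crop), leg foot
print('bridge',unp(p,np.array([(347,229),(477,210)])/2.6+[150,130],.043).round(4).tolist())
print('foot',unp(p,np.array([(570,207),(570,293),(655,293)])/2.6+[150,130],0.).round(4).tolist())
print('end stop top',unp(p,np.array([(352,138),(455,120)])/2.6+[150,130],.042).round(4).tolist())
E
```

```text
manual [[0.6037, 0.2534, 0.037], [0.6143, 0.1911, 0.037], [0.4827, 0.1712, 0.037], [0.4764, 0.2349, 0.037]] [0.1287, 0.0632, 0.1331, 0.0641]
cartridge 0.94 ((479.766357421875, 391.0162353515625), (46.633975982666016, 89.93073272705078), 86.00312805175781)
cartridge 0.64 ((547.39990234375, 213.38087463378906), (130.74591064453125, 66.73381042480469), 9.80828857421875)
cartridge 0.64 ((585.5835571289062, 473.860107421875), (44.640174865722656, 87.74502563476562), 49.67163848876953)
dock 0.98 ((597.3963012695312, 221.5997772216797), (262.1418762207031, 106.22502136230469), 8.37520980834961)
ridge 82 ((513.712890625, 208.65350341796875), (6.477904796600342, 48.163536071777344), 9.20085334777832)
[[0.631 0.356 0.015]]
[[0.573 0.306 0.041]]
[[0.491 0.005 0.088]]
bridge [[0.6404, 0.2788, 0.043], [0.6535, 0.179, 0.043]]
foot [[0.6617, 0.1016, 0.0], [0.5925, 0.1037, 0.0], [0.5914, 0.0358, 0.0]]
end stop top [[0.7113, 0.2741, 0.042], [0.7244, 0.1944, 0.042]]
```

drive_tool(
  motion=[-3.6, -1.75, 0.3, 0, 0, 0, -3.6, -1.75, 0.3, 0, 0, 0, -3.6, -1.75, 0.3, 0, 0, 0, -3.6, -1.75, 0.3, 0, 0, 0, -3.6, -1.75, 0.3, 0, 0, 0, -3.6, -1.75, 0.3, 0, 0, 0, -3.6, -1.75, 0.3, 0, 0, 0, -3.6, -1.75, 0.3, 0, 0, 0],
  hand=255,
)

```text
t: 1.75
tool_pos: [0.3699, 0.3074, 0.2074]
eef_rot: [0.363, 3.12, 0.001]
force: [0.5, 0.8, -0.4]
opening: 0.002
gripper_force: 0.0
```

drive_tool(
  motion=[-3.6, -1.75, 0.3, 0, 0, 0, -3.6, -1.75, 0.3, 0, 0, 0, -3.6, -1.75, 0.3, 0, 0, 0, -3.6, -1.75, 0.3, 0, 0, 0, 0, 0, 0.5, 0, 0, -0.096, 0, 0, 0.5, 0, 0, -0.096, 0, 0, 0.5, 0, 0, -0.096, 0, 0, 0.5, 0, 0, -0.096],
)

```text
t: 2.55
tool_pos: [0.493, 0.2071, 0.175]
eef_rot: [0.244, -3.132, 0.0]
force: [-1.5, -0.2, 0.3]
opening: 0.001
gripper_force: 0.0
```

```bash
cat > st.py <<'E'
from h import *
from scipy.spatial.transform import Rotation as R
s=telemetry.observe(); print({k:np.round(s[k],4) for k in ('t','tool_pos','joint_pos','force','torque','opening')}); M=R.from_rotvec(s['eef_rot']).as_matrix(); print(M.round(4).tolist())
E
python3 - <<'E'
from st import *
import pickle
p=cams.get_image('wrist'); cv2.imwrite('pics/w1.png',p['frame']); pickle.dump(p,open('w1.pkl','wb'))
print(p['vfov'],np.array(p['pose']).round(3).tolist())
for l in ('cartridge','dock'):
  for d in cams.cut_out(p,l)[:2]:
    k=max(cv2.findContours(d['region'].astype(np.uint8),0,2)[0],key=len)
    print(l,round(d['p'],2),d['uv'],cv2.minAreaRect((unp(p,k.reshape(-1,2),.037)[:,:2]*1000).astype(np.float32)))
E
```

```text
{'t': np.float64(2.55), 'tool_pos': array([0.493 , 0.2071, 0.175 ]), 'joint_pos': array([0.2722, 0.0676, 0.0079, 1.5113, 0.    , 0.1166]), 'force': array([-1.4953, -0.1611,  0.3078]), 'torque': array([-0.0176, -0.0082,  0.0472]), 'opening': np.float64(0.0013)}
[[-0.9879, -0.155, -0.0002], [-0.155, 0.9879, -0.0], [0.0002, 0.0, -1.0]]
67.00992140879762 [[-0.156, 0.954, 0.257, 0.428], [0.988, 0.15, 0.042, 0.197], [0.001, 0.261, -0.965, 0.319], [0.0, 0.0, 0.0, 1.0]]
cartridge 0.97 [535.4, 234.3] ((473.523193359375, 378.060546875), (46.98860168457031, 84.3637466430664), 86.59679412841797)
cartridge 0.73 [320.8, 243.6] ((520.8150024414062, 210.46429443359375), (85.0522232055664, 63.78517532348633), 8.959932327270508)
dock 0.94 [323.4, 204.1] ((524.5123291015625, 211.48036193847656), (128.6145477294922, 94.77166748046875), 9.058256149291992)
```

View pics/w1.png

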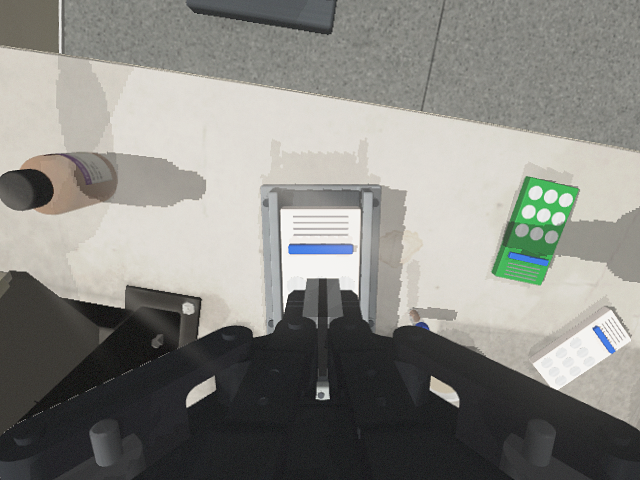

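The wrist view shows the cartridge between the walls. Its rear edge is at row ~207 (columns 281–360), and the blue ridge is at rows ~244–254 (columns 289–353), with the shut fingers' tips near (322,285).

```bash
python3 - <<'E'
from st import *
import pickle
p=pickle.load(open('w1.pkl','rb'))
b=p['frame'].astype(int)
m=(b[...,0]-b[...,2]>70); m[:235]=0;m[265:]=0;m[:,:270]=0;m[:,370:]=0
v,u=np.where(m); print('ridge px',u.min(),u.max(),v.min(),v.max())
ex=np.array([.988,.1548,0]);ey=np.array([-.1548,.988,0]); t=s['tool_pos']
def rel(uv,z): X=unp(p,uv,z); return [[round(float((x-t)@e)*1000,1) for e in (ex,ey)] for x in X]
c=m.nonzero(); print('ridge centre rel tcp (dock x,y mm)',rel([[u.mean(),v.mean()]],.041), 'top row',rel([[320,v.min()]],.0425),'bottom row',rel([[320,v.max()+1]],.0425))
w=(b.min(2)>190); col=w[195:215,300:340].mean(1); print(col.round(2))
r=w[215:240].mean(0); print('white cols',[i for i in range(262,378) if r[i]>.6][::200],min(i for i in range(275,378) if r[i]>.6),max(i for i in range(262,370) if r[i]>.6))
print('rear',rel([[320,207]],.037),'sides',rel([[281,230],[360,230]],.037))
print('tcp pix',proj(p,[t]))
E
```

```text
{'t': np.float64(2.7), 'tool_pos': array([0.4925, 0.2072, 0.1749]), 'joint_pos': array([0.2727, 0.0675, 0.0076, 1.5119, 0.    , 0.1224]), 'force': array([-0.5353, -0.7647, -0.1384]), 'torque': array([-0.0249, -0.0094,  0.0151]), 'opening': np.float64(0.0011)}
[[-0.9887, -0.1497, -0.0009], [-0.1497, 0.9887, -0.0003], [0.001, -0.0001, -1.0]]
ridge px 288 352 245 253
ridge centre rel tcp (dock x,y mm) [[20.1, -1.7]] top row [[16.3, -1.6]] bottom row [[23.8, -1.6]]
[0. 0. 0. 0. 0. 0. 0. 0. 0. 0. 0. 0. 0. 0. 1. 1. 1. 1. 1. 1.]
white cols [281] 281 359
rear [[-13.3, -1.6]] sides [[5.4, -32.8], [5.4, 30.4]]
tcp pix [[322.19956418 295.75151322]]
```

drive_tool(
  motion=[-0.3, -0.15, 1.8, 0, 0, 0, 0, 0, 1.8, 0, 0, 0, 0, 0, 1.8, 0, 0, 0, 0, 0, 1.8, 0, 0, 0, 0, 0, 1.8, 0, 0, 0, 0, 0, 1.8, 0, 0, 0, 0, 0, 1.6, 0, 0, 0, 0, 0, 0, 0, 0, 0],
)

```text
t: 3.5
tool_pos: [0.494, 0.2058, 0.0489]
eef_rot: [0.236, -3.128, 0.001]
force: [-0.7, 0.4, -0.1]
opening: -0.001
gripper_force: 0.0
```

```bash
python3 - <<'E'
from st import *
p=cams.get_image('wrist'); a=p['frame'][150:350,220:420]; cv2.imwrite('pics/w2.png',cv2.resize(a,(600,600),interpolation=cv2.INTER_CUBIC))
ex=np.array([.988,.1548,0]);ey=np.array([-.1548,.988,0]); t=s['tool_pos']
b=p['frame'].astype(int)
m=(b[...,0]-b[...,2]>70); m[:200]=0;m[290:]=0;m[:,:260]=0;m[:,380:]=0
v,u=np.where(m); print('ridge px',u.min(),u.max(),v.min(),v.max())
for q in ([[u.mean(),v.min()]],[[288,v.min()]]): X=unp(p,q,.0425)[0]; print([round(float((X-t)@e)*1000,1) for e in (ex,ey)])
E
```

```text
{'t': np.float64(3.5), 'tool_pos': array([0.494 , 0.2058, 0.0489]), 'joint_pos': array([ 0.2694,  0.1191, -0.1899,  1.2667,  0.    ,  0.1188]), 'force': array([-0.731 ,  0.3802, -0.101 ]), 'torque': array([ 0.0247,  0.0579, -0.0192]), 'opening': np.float64(-0.0011)}
[[-0.9887, -0.1501, -0.0048], [-0.1501, 0.9887, -0.0013], [0.0049, -0.0006, -1.0]]Traceback (most recent call last):
  File "<stdin>", line 6, in <module>
    return umr_minimum(a, axis, None, out, keepdims, initial, where)
ValueError: zero-size array to reduction operation minimum which has no identity
```

View pics/w2.png

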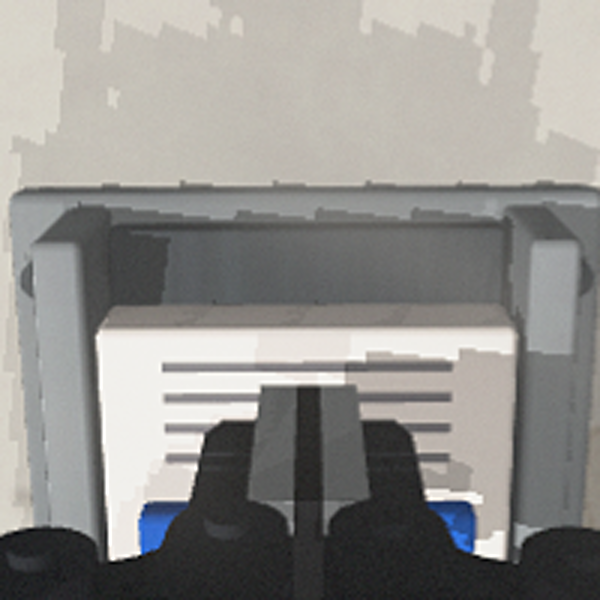

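The view shows the tips' rear edge at crop (307,385), over the pad. The ridge's rear edge is at crop row ~502 and the cartridge's rear top edge at ~328. The fingers are centred between the walls.

```bash
python3 - <<'E'
from st import *
p=cams.get_image('wrist')
ex=np.array([.988,.1548,0]);ey=np.array([-.1548,.988,0]); t=s['tool_pos']
def rel(c,z): X=unp(p,[[220+c[0]/3,150+c[1]/3]],z)[0]; return [round(float((X-t)@e)*1000,1) for e in (ex,ey)]
print('tip rear',rel((307,385),.049),'ridge rear',rel((155,502),.0425),rel((460,502),.0425),'cart rear',rel((100,328),.037),rel((518,328),.037))
E
```

```text
{'t': np.float64(3.55), 'tool_pos': array([0.4949, 0.2061, 0.0504]), 'joint_pos': array([ 0.2694,  0.1182, -0.1879,  1.2674,  0.    ,  0.1184]), 'force': array([ 0.6737, -0.32  ,  0.5323]), 'torque': array([-0.0054, -0.0003,  0.0335]), 'opening': np.float64(-0.0033)}
[[-0.9886, -0.1504, -0.0025], [-0.1504, 0.9886, -0.0007], [0.0026, -0.0003, -1.0]]
tip rear [-7.9, 0.3] ridge rear [13.8, -23.2] [14.0, 23.7] cart rear [-12.5, -31.2] [-12.3, 32.4]
```

drive_tool(
  motion=[-0.1, 0, 0.4, 0, 0, 0, 0, 0, 0.4, 0, 0, 0, 0, 0, 0.3, 0, 0, 0, 0, 0, 0.3, 0, 0, 0, 0, 0, 0.3, 0, 0, 0, 0, 0, 0.3, 0, 0, 0, 0, 0, 0, 0, 0, 0, 0, 0, 0, 0, 0, 0],
)

```text
t: 4.4
tool_pos: [0.4971, 0.2065, 0.0328]
eef_rot: [-0.239, 3.132, 0.0]
force: [-3.1, -0.4, 8.5]
opening: 0.005
gripper_force: 3.8
```

drive_tool(
  motion=[0, 0, 0.2, 0, 0, 0, 0, 0, 0.2, 0, 0, 0, 0, 0, 0.2, 0, 0, 0, 0, 0, 0, 0, 0, 0, 0, 0, 0, 0, 0, 0, 0, 0, 0, 0, 0, 0, 0, 0, 0, 0, 0, 0, 0, 0, 0, 0, 0, 0],
)

```text
t: 5.2
tool_pos: [0.4972, 0.2065, 0.0279]
eef_rot: [-0.239, 3.132, 0.0]
force: [-5.9, -1.7, 11.9]
opening: -0.005
gripper_force: 6.0
```

```bash
python3 - <<'E'
from st import *
p=cams.get_image('scene'); a=p['frame'][215:295,220:400]; cv2.imwrite('pics/s3.png',cv2.resize(a,(792,352),interpolation=cv2.INTER_CUBIC))
E
```

```text
{'t': np.float64(5.2), 'tool_pos': array([0.4972, 0.2065, 0.0279]), 'joint_pos': array([ 2.6920e-01,  1.3640e-01, -2.1430e-01,  1.2192e+00, -1.0000e-04,
        1.1690e-01]), 'force': array([-5.9011, -1.6973, 11.8782]), 'torque': array([-0.3613,  1.114 ,  0.0019]), 'opening': np.float64(-0.0054)}
[[-0.9884, -0.1517, 0.0009], [-0.1517, 0.9884, 0.0001], [-0.0009, -0.0, -1.0]]
```

View pics/s3.png

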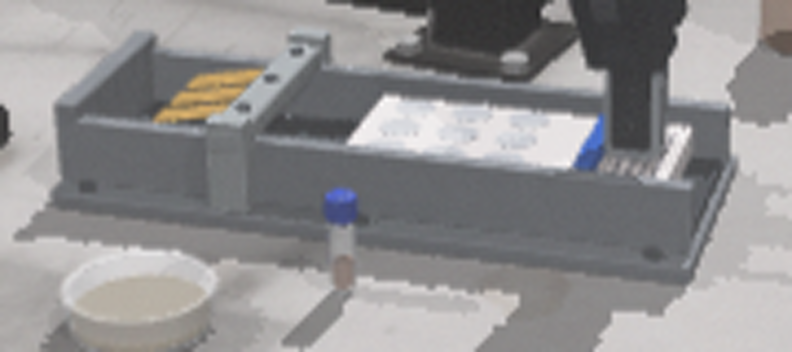

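The bed is pressed well down: the cartridge lies level below the wall tops, with the tips on the pad right behind the ridge at crop (590,145). Now I press a bit more and slide.

drive_tool(
  motion=[0, 0, 0.2, 0, 0, 0, 0, 0, 0.1, 0, 0, 0, -0.6, 0, 0, 0, 0, 0, -0.6, 0, 0, 0, 0, 0, -0.6, 0, 0, 0, 0, 0, -0.6, 0, 0, 0, 0, 0, -0.6, 0, 0, 0, 0, 0, 0, 0, 0, 0, 0, 0],
)

```text
t: 6.05
tool_pos: [0.5256, 0.2117, 0.0278]
eef_rot: [0.24, -3.131, -0.002]
force: [-11.9, -2.4, 24.7]
opening: 0.0
gripper_force: 12.7
```

```bash
python3 - <<'E'
from st import *
p=cams.get_image('scene'); a=p['frame'][215:295,220:400]; cv2.imwrite('pics/s4.png',cv2.resize(a,(792,352),interpolation=cv2.INTER_CUBIC))
E
```

```text
{'t': np.float64(6.05), 'tool_pos': array([0.5256, 0.2117, 0.0278]), 'joint_pos': array([ 0.2636,  0.2091, -0.1318,  1.2311,  0.0016,  0.1107]), 'force': array([-11.8852,  -2.3949,  24.7447]), 'torque': array([-0.5189,  2.821 ,  0.0038]), 'opening': np.float64(0.0)}
[[-0.9883, -0.1523, -0.0016], [-0.1523, 0.9883, 0.0012], [0.0014, 0.0014, -1.0]]
```

View pics/s4.png

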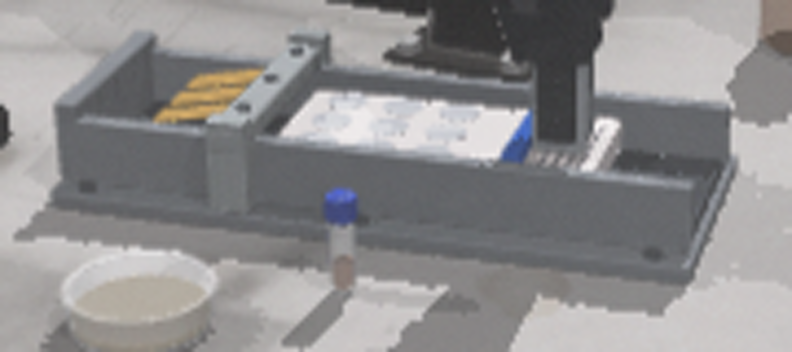

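The cartridge is sliding well, bottomed at 25 N, with its nose just reaching the bridge at crop (285,135). Continuing.

drive_tool(
  motion=[-0.5, 0, 0, 0, 0, 0, -0.6, 0, 0, 0, 0, 0, -0.6, 0, 0, 0, 0, 0, -0.6, 0, 0, 0, 0, 0, -0.6, 0, 0, 0, 0, 0, -0.6, 0, 0, 0, 0, 0, -0.6, 0, 0, 0, 0, 0, 0, 0, 0, 0, 0, 0],
)

```text
t: 6.9
tool_pos: [0.5664, 0.218, 0.028]
eef_rot: [0.24, -3.132, -0.002]
force: [-12.0, -1.3, 23.5]
opening: 0.002
gripper_force: 11.7
```

drive_tool(
  motion=[-0.5, 0, 0, 0, 0, 0, -0.5, 0, 0, 0, 0, 0, -0.5, 0, 0, 0, 0, 0, -0.5, 0, 0, 0, 0, 0, -0.5, 0, 0, 0, 0, 0, -0.5, 0, 0, 0, 0, 0, -0.2, 0, 0, 0, 0, 0, 0, 0, 0, 0, 0, 0],
)

```text
t: 7.7
tool_pos: [0.5975, 0.2227, 0.0279]
eef_rot: [0.24, -3.131, -0.002]
force: [-12.0, -1.1, 22.2]
opening: 0.001
gripper_force: 11.4
```

```bash
python3 - <<'E'
from st import *
p=cams.get_image('scene'); a=p['frame'][215:295,220:400]; cv2.imwrite('pics/s5.png',cv2.resize(a,(792,352),interpolation=cv2.INTER_CUBIC))
E
```

```text
{'t': np.float64(7.7), 'tool_pos': array([0.5975, 0.2227, 0.0279]), 'joint_pos': array([0.251 , 0.3864, 0.0873, 1.2727, 0.0014, 0.0981]), 'force': array([-11.9616,  -1.0709,  22.2272]), 'torque': array([-0.4072,  2.6682, -0.0261]), 'opening': np.float64(0.0013)}
[[-0.9883, -0.1523, -0.0013], [-0.1523, 0.9883, 0.0011], [0.0011, 0.0013, -1.0]]
```

View pics/s5.png

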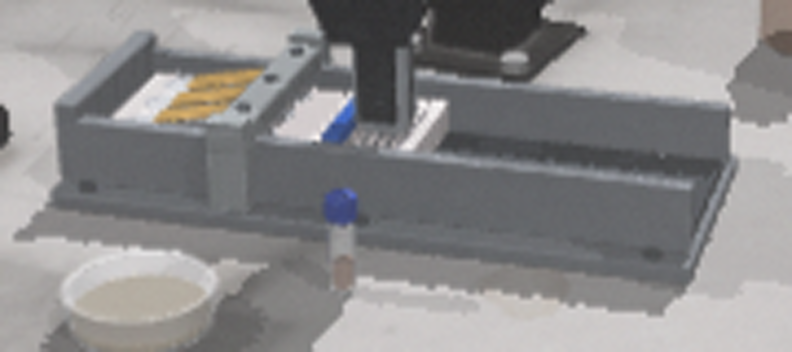

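The nose is under the leaf at crop (140,95), a few mm short of the end stop. Pushing slowly until the stop shows in the force.

drive_tool(
  motion=[-0.15, 0, 0, 0, 0, 0, -0.15, 0, 0, 0, 0, 0, -0.15, 0, 0, 0, 0, 0, -0.1, 0, 0, 0, 0, 0, -0.1, 0, 0, 0, 0, 0, -0.1, 0, 0, 0, 0, 0, 0, 0, 0, 0, 0, 0, 0, 0, 0, 0, 0, 0],
)

```text
t: 8.55
tool_pos: [0.6009, 0.2232, 0.0279]
eef_rot: [0.24, -3.124, -0.0]
force: [-20.3, -4.3, 28.8]
opening: 0.001
gripper_force: 14.6
```

drive_tool(
  motion=[-0.1, 0, 0, 0, 0, 0, -0.1, 0, 0, 0, 0, 0, -0.1, 0, 0, 0, 0, 0, -0.1, 0, 0, 0, 0, 0, 0, 0, 0, 0, 0, 0, 0, 0, 0, 0, 0, 0, 0, 0, 0, 0, 0, 0, 0, 0, 0, 0, 0, 0],
)

```text
t: 9.35
tool_pos: [0.6011, 0.2232, 0.0279]
eef_rot: [0.24, -3.116, 0.001]
force: [-26.9, -5.2, 34.7]
opening: -0.001
gripper_force: 21.1
```

```bash
python3 - <<'E'
from st import *
for n,(r0,r1,c0,c1) in {'scene':(215,275,225,345),'top':(160,250,270,350)}.items():
    p=cams.get_image(n); a=p['frame'][r0:r1,c0:c1]; cv2.imwrite(f'pics/{n}6.png',cv2.resize(a,None,fx=6,fy=6,interpolation=cv2.INTER_CUBIC))
E
```

```text
{'t': np.float64(9.35), 'tool_pos': array([0.6011, 0.2232, 0.0279]), 'joint_pos': array([0.2501, 0.4121, 0.1208, 1.2958, 0.0021, 0.0963]), 'force': array([-26.9233,  -5.2412,  34.6685]), 'torque': array([-1.091 ,  6.109 ,  0.0174]), 'opening': np.float64(-0.0009)}
[[-0.9881, -0.1531, -0.0163], [-0.1531, 0.9882, -0.002], [0.0165, 0.0005, -0.9999]]
```

View pics/scene6.png

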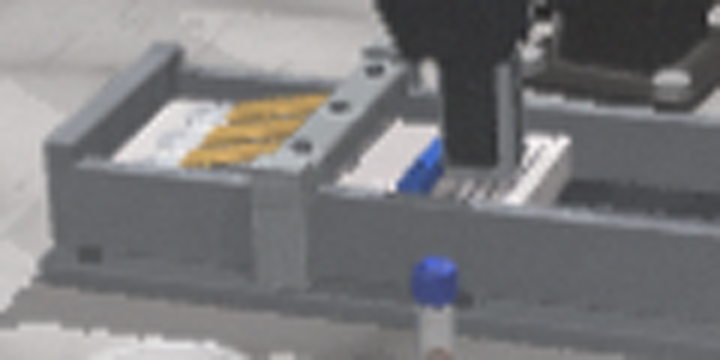

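The nose is against the end stop: 4 mm more command gave 0.2 mm of motion, and total travel is 105 mm. I'll ease the forward push while staying pressed down.

drive_tool(
  motion=[0.1, 0, 0, 0, 0, 0, 0.1, 0, 0, 0, 0, 0, 0.1, 0, 0, 0, 0, 0, 0.1, 0, 0, 0, 0, 0, 0.1, 0, 0, 0, 0, 0, 0, 0, 0, 0, 0, 0, 0, 0, 0, 0, 0, 0, 0, 0, 0, 0, 0, 0],
)

```text
t: 10.25
tool_pos: [0.6011, 0.2233, 0.0279]
eef_rot: [0.24, -3.126, -0.001]
force: [-18.3, -3.6, 27.0]
opening: 0.001
gripper_force: 17.6
```

drive_tool(
  motion=[0.2, 0, 0, 0, 0, 0, 0.2, 0, 0, 0, 0, 0, 0, 0, -0.3, 0, 0, 0, 0, 0, -0.3, 0, 0, 0, 0, 0, -0.3, 0, 0, 0, 0, 0, -0.3, 0, 0, 0, 0, 0, 0, 0, 0, 0, 0, 0, 0, 0, 0, 0],
)

```text
t: 11.05
tool_pos: [0.601, 0.2223, 0.0337]
eef_rot: [0.239, -3.132, 0.0]
force: [-1.4, 0.4, 1.0]
opening: 0.003
gripper_force: 0.5
```

drive_tool(
  motion=[0, 0, -0.4, 0, 0, 0, 0, 0, -0.6, 0, 0, 0, 0, 0, -1, 0, 0, 0, 0, 0, -2, 0, 0, 0, 0, 0, -3, 0, 0, 0, 0, 0, -3, 0, 0, 0, 0, 0, -3, 0, 0, 0, 0, 0, 0, 0, 0, 0],
)

```text
t: 11.85
tool_pos: [0.6048, 0.2233, 0.172]
eef_rot: [-0.238, 3.12, 0.003]
force: [0.2, 0.3, 0.5]
opening: 0.002
gripper_force: 0.0
```

drive_tool(
  motion=[4, 0, 0, 0, 0, 0, 4, 0, 0, 0, 0, 0, 4, 0, 0, 0, 0, 0, 4, 0, 0, 0, 0, 0, 3, 0, 0, 0, 0, 0, 0, 0, 0, 0, 0, 0, 0, 0, 0, 0, 0, 0, 0, 0, 0, 0, 0, 0],
)

```text
t: 12.65
tool_pos: [0.4146, 0.1938, 0.1647]
eef_rot: [-0.238, 3.131, 0.0]
force: [0.1, -0.8, 0.4]
opening: 0.001
gripper_force: 0.0
```

```bash
python3 - <<'E'
from st import *
ims=[]
for n,(r0,r1,c0,c1) in {'scene':(210,300,225,355),'top':(160,280,230,360)}.items():
    p=cams.get_image(n); ims.append(cv2.resize(p['frame'][r0:r1,c0:c1],(390*2//2,(r1-r0)*3),interpolation=cv2.INTER_CUBIC))
    if n=='top':
        b=p['frame'].astype(int); m=(b[...,0]-b[...,2]>60); m[:190]=0;m[270:]=0;m[:,285:]&=True; m[:,:285]=0;m[:,345:]=0
        v,u=np.where(m); print(len(v)); X=unp(p,[[u.mean(),v.mean()]],.0385)[0]; print('ridge',X, 'expected', np.array([.597,.2216])+22*np.array([.000988,.000153]))
h=max(i.shape[0] for i in ims); cv2.imwrite('pics/fin.png',np.hstack([cv2.copyMakeBorder(i,0,h-i.shape[0],0,0,0) for i in ims]))
E
```

```text
{'t': np.float64(12.65), 'tool_pos': array([0.4146, 0.1938, 0.1647]), 'joint_pos': array([ 2.9060e-01, -1.3480e-01, -2.0980e-01,  1.4942e+00, -1.0000e-04,
        1.3870e-01]), 'force': array([ 0.0884, -0.7956,  0.4492]), 'torque': array([0.0221, 0.0112, 0.0168]), 'opening': np.float64(0.0008)}
[[-0.9885, -0.1514, 0.0016], [-0.1514, 0.9885, 0.0004], [-0.0017, 0.0002, -1.0]]
86
ridge [0.61700182 0.22621459 0.0385    ] expected [0.618736 0.224966]
```

View pics/fin.png

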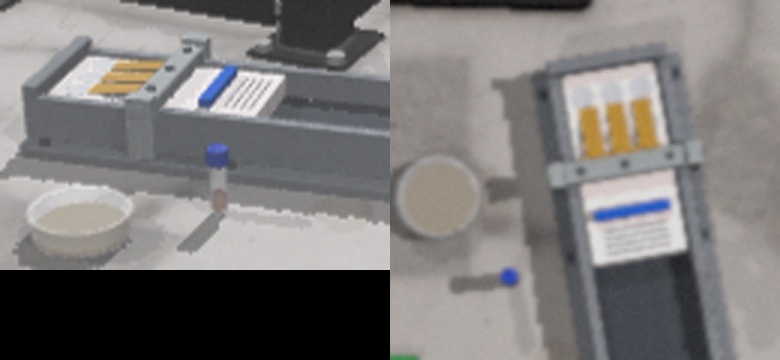

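The final view shows the cartridge under the bridge and leaf, with its nose at the stop (right half, about (615,68)) and the ridge about 19 mm short of the bridge. The dish and tube are undisturbed, and the arm is clear.

```bash
python3 -c "
from workcell import order
print(order.sign_off())"
```

```text
the job is handed in; nothing more can be done
None
```

The cartridge is loaded fully home against the end stop and clamped under the bridge, the arm is clear of it, and the job was handed in after about 13 s of robot time.

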